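# Slip the long olive tub under the chiller's half cover

### The job

Put the long, low tub of olives into the white counter-top chilled well. The steel cover is fixed and the opening beside it is shorter than the tub, so tip the tub, pass its plain end (the end away from the lift grip) in under the cover, then level it and set it down flat on the well's floor, lid up and with the lift grip in the open part, before you let go. Leave the shorter tub standing where it is.

Things in the scene. Friction and masses are not known exactly. Their poses are not given: they have to be found in the camera images.
- long_tub: Tub to load: closed clear plastic box of olives, orange lid, 160 (x) x 60 (y) x 36 mm high, 0.25 kg. On the lid an orange lift grip, a solid fin 40 (x) x 20 (y) x 30 mm high, centred 35 mm from the tub's middle towards +x; pinch it across y, about 21 mm above the lid. Overall height 66 mm. Origin: centre of underside, z up. Plain end: x = -80 mm, starts roughly towards the robot.
- well: White counter-top chilled well, fixed, open on top but for its cover. Origin: centre of the trough's underside; x points away from the cover (roughly from the robot), z up. Inside: x -105 to 105, y -70 to 70 mm, floor 5 mm above the origin. Walls 15 mm thick; side and far (+x) walls 70 mm high. A grey cooler housing 88 mm high adjoins at x -120 to -170 mm.
- cover_edge (a point): Middle of the top of the edge of the well's fixed steel cover, 25 mm from the well's origin towards -x and 88 mm up; axes as the well. The cover is 5 mm thick (underside 83 mm above the well's origin, 78 above its floor) and roofs the 80 mm of the inside on the edge's -x side. On its +x side the opening is 130 mm long and 140 mm wide.
- short_tub: Bystander: shorter and taller tub of the same make, 90 x 60 x 52 mm, with the same fin (40 x 20 x 30 mm) in the middle of its lid; overall height 82 mm. Origin: centre of the underside, z up. To be left alone.
Things that resemble listed ones, but are neither listed nor needed, are in the scene too. Leave any green look-alike of the long_tub alone.

How it is judged:
By the outcome, as a careful person would: the job done as asked, in the order asked, and still so for the second after the job is handed in, with the robot touching nothing.
It also fails if it takes over 45 s, if anything falls off the work surface, if the arm or the gripper's body presses on something with over 40 N, if the wrist force passes 120 N, or if a joint passes its speed limit or range.

### The arm

A 6-joint arm with a two-finger parallel gripper is mounted at the origin on the work surface. World frame = base frame: x ahead of the robot, y to its left, z up, the work surface at z = 0. Lengths are in m, angles in rad, forces in N, time in s.
With the tool pointing down it reaches from about 0.35 to 0.975 m from the base axis. Payload 4.9 kg.
Tool frame: the origin (TCP) lies on the mounting face of the last link; the fingertips stand 173 mm ahead of it and the grasp point (between the pads) lies ctrl.pinch_z ahead of it (ctrl.pinch_z is the distance from the TCP to the grasp point, in m); z points along the fingers, y is the line along which they close (so a half turn about z gives the same grasp; the last joint's range is limited). The gripper opens to 85 mm and grips with 20 to 120 N. Pads are 22 mm wide; open, the fingers measure 114 mm over their backs; the gripper's body (76 mm by 85 mm) begins 54 mm behind the grasp point. The pads swing forward as they close: fully open they stand 13 mm farther back than shut.
Start: joints at [-1.22, 0.053, 1.613, -0, 1.476, -0.119], TCP at [0.283, -0.557, 0.405] pointing down, gripper open.
Joint ranges: [-3.01, 3.01], [-1.01, 2.22], [0.06, 2.58], [-1.02, 4.17], [0.09, 2.62], [-3.14, 3.14]. Speed limits (rad/s): [2.57, 2.57, 3.14, 3.14, 3.14, 3.14].

### API

Orientations are given as a rotation vector (axis times angle).
In Python, from station import telemetry, eyes, ctrl gives the robot as it stands.
- The arm moves only by the tool apply_moves, never from a script. Its argument "plan" is a list of rows, each a list of 5 numbers: the finger opening in m, from 0 to 0.0854, then the shift along the tool's x, y, z in m, then the turn about the tool's z in rad. In form: [[jaw, x, y, z, roll], ...]. A call has 1 to 12 rows; each row is the pose to reach, as a shift and turn from the pose commanded when the call began, along the tool's axes at that moment; what a row does not reach only later rows make up. A row lasts 1/12 s, in which the tool goes at most 41.7 mm and 7.16 degrees, less where a joint would pass 70% of its speed; a pose out of reach is approached as far as the arm can. A call with a gripper value outside its range is refused whole. The fingers move at their own pace and stop on an object; "newtons" is the grip in N (left out, the last holds). Time passes only in rows, so rows that repeat a pose let the fingers close. It gives the time, the measured TCP pose, the force, the opening and the grip force at its end, in the units of the state.
- telemetry.get_obs(): the state, without advancing time (a new reading comes with each control period).
- eyes.get_image(name): name is "scene" or "side" or "wrist"; returns a dict with "img" (400x640x3 uint8, blue, green, red), "range_z" (400x640 float32, m along the optical axis (not along the pixel's ray), 0 where there is no reading), "K" (3x3 intrinsics, pixels), "pose" (4x4, takes a point from camera to world coordinates); the wrist camera has in their place "hand_eye" (4x4, takes a point from camera to tool coordinates, whose origin is the TCP and whose axes are the flange's). Camera axes: x right, y down, z forward; pixel columns grow to the right and rows downward; lengths in m; the calibration is good to about 2 mm. A picture is of the moment at which its call begins: read the wrist's pose just before it.
- ctrl.finish_job(): hands the job in; it is judged then, once.
Trained networks look in a picture, given as the dict that the camera call returned (one of the last four; its "shot" number tells which), for a name from the list of things; names that differ only in an ending like _2 or _b are one class to them, and where a whole thing is asked for, a point or a joint stands for the part that bears it (a point fixed in the world has none). Each returns a list of dicts, best first, with "confidence" (0 to 1); they miss things now and then, are a little off and sometimes report something else, mostly with a low value. They report only what shows in the picture. A call takes as long as a camera call. They do not tell look-alikes from the thing itself.
- eyes.search_frame(thing, picture): "box" ([left, top, right, bottom] in pixels, round what is visible of it).
- eyes.outline_of(thing, picture): "region" (400x640 bool, what is visible of it) and "box" ([left, top, right, bottom] in pixels, round what is visible of it).
- eyes.tip_of(thing, picture): "point" ([column, row] in pixels: a listed point, or the origin of a listed thing).
The state is a dict: "t": time; "q": joint angles; "dq": joint speeds; "effort": joint torques, N m; "tool_pos": TCP position; "tool_rot": TCP orientation; "contact_force": force on the tool from outside, world axes, zero at the start; "wrist_torque": the same for the moment, N m; "opening": finger opening in m; "grip_force": force on a finger pad.
Only numpy, scipy, OpenCV 4.12 (cv2) and the standard library are available. Lean on these libraries where they do the work, as an engineer would, in place of code of your own. Each camera call takes 0.05 s, during which the arm holds its last target. There are 200 camera calls.

## Working session

There is one attempt and no reset: what is moved stays moved. The work goes in short steps, Python scripts to look and compute and a tool call to move; the robot and the scene stay as the last step left them, time stands still between calls to the robot, and variables do not carry over. Pictures are saved under pics/ and viewed, at most 10 in all, crops included, and the job is handed in when it is done.

Besides the shell and the picture viewer there is one more tool, called after "Emit:" in YAML: its name, and indented under it one key for each argument. apply_moves: Moves the arm, as the interface text tells. Its arguments: {"type":"object","properties":{"plan":{"type":"array","items":{"type":"array","items":{"type":"number"}}},"newtons":{"type":"number"}},"required":["plan"]}

```bash
mkdir -p pics; ls
cat > h.py <<'E'
import numpy as np, cv2
from scipy.spatial.transform import Rotation as R
from station import telemetry, eyes, ctrl
def shot(n):
    o=telemetry.get_obs(); p=eyes.get_image(n)
    if n=="wrist":
        T=np.eye(4);T[:3,:3]=R.from_rotvec(o["tool_rot"]).as_matrix();T[:3,3]=o["tool_pos"]
        p["W"]=T@p["hand_eye"]
    else: p["W"]=p["pose"]
    return p
def cloud(p):
    z=p["range_z"];v,u=np.mgrid[:z.shape[0],:z.shape[1]];K=p["K"]
    c=np.stack([(u-K[0,2])*z/K[0,0],(v-K[1,2])*z/K[1,1],z],-1)
    w=c@p["W"][:3,:3].T+p["W"][:3,3]; w[z==0]=np.nan
    return w
E
python3 - <<'E'
from h import *
print(ctrl.pinch_z, telemetry.get_obs())
for n in ["scene","side","wrist"]:
    p=shot(n);cv2.imwrite(f"pics/a_{n}.png",p["img"]);w=cloud(p)
    for th in ["long_tub","short_tub","well"]:
        for d in eyes.outline_of(th,p):
            pts=w[d["region"]];pts=pts[~np.isnan(pts[:,0])]
            print(n,th,round(d["confidence"],2),d["box"],np.round(np.median(pts,0),3) if len(pts) else '',np.round(np.percentile(pts[:,2],98),3) if len(pts) else '')
    for th in ["cover_edge"]:
        for d in eyes.tip_of(th,p):
            u,v=np.round(d["point"]).astype(int);print(n,th,round(d["confidence"],2),u,v,np.round(w[v,u],3))
E
python3 -c "
import cv2,numpy as np
cv2.imwrite('pics/all.png',np.vstack([cv2.imread('pics/a_%s.png'%n)[:, :] for n in ['scene']]))"
```

```text
pics
0.1547 {'t': 0.0, 'q': array([-1.22001436e+00,  5.33542055e-02,  1.61428372e+00, -1.83277327e-05,
        1.47596704e+00, -1.19006675e-01]), 'dq': array([ 9.06781516e-04,  8.90210485e-04,  9.56640485e-05, -5.43503225e-04,
        1.65499995e-03,  1.22815691e-03]), 'effort': array([ 2.41162852e-03, -3.93680227e+01, -3.70175314e+01,  1.39401923e-04,
        6.96379910e-03, -1.50397817e-06]), 'tool_pos': array([ 0.28283997, -0.55704363,  0.40347043]), 'tool_rot': array([-3.05337866e+00, -7.30712893e-01,  3.93708143e-04]), 'contact_force': array([ 0.11377384, -0.35479083,  0.28674963]), 'wrist_torque': array([ 0.00411118, -0.01091167, -0.01137903]), 'grip_force': 0.0, 'opening': 0.0850891752769408}
scene long_tub 0.72 [286.4, 202.3, 319.5, 263.0] [ 0.539 -0.095  0.035] 0.065
scene long_tub 0.7 [177.0, 145.0, 223.6, 193.2] [ 0.405 -0.412  0.035] 0.066
scene short_tub 0.63 [194.1, 189.9, 234.8, 237.9] [ 0.545 -0.29   0.049] 0.082
scene well 0.95 [371.6, 200.0, 511.0, 366.9] [0.557 0.197 0.057] 0.089
scene cover_edge 0.97 445 261 [0.482 0.198 0.005]
side long_tub 0.9 [278.6, 195.8, 345.6, 224.3] [ 0.502 -0.089  0.036] 0.067
side long_tub 0.84 [359.5, 122.6, 418.3, 162.8] [ 0.382 -0.412  0.035] 0.067
side well 0.98 [159.3, 241.7, 320.9, 373.5] [0.529 0.212 0.07 ] 0.091
side cover_edge 0.81 239 288 [0.585 0.146 0.002]
wrist long_tub 0.66 [203.3, 0.2, 310.8, 111.6] [ 0.365 -0.45   0.035] 0.066
```

View pics/a_scene.png

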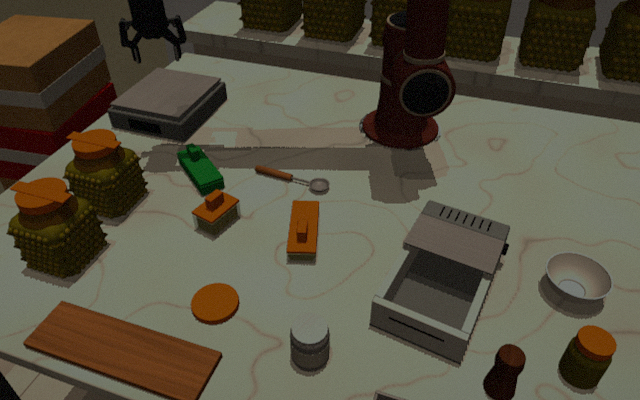

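View pics/a_side.png

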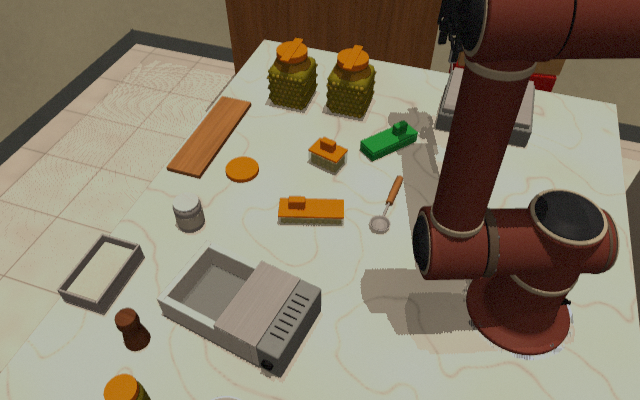

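Scene picture: the orange long tub is at (303,232) with its fin at the far end, near (302,230). What could be mistaken for it is the green look-alike at (200,168) and the short orange tub at (214,212). The orange lid disc at (215,302) is not a tub. The well is at (445,280) with its cover on the robot side. By the description I choose (303,232). In the side picture it is at (311,209) with the fin at (297,203), and the well is at (240,300). Next I measure both from the two views and make the close crop.

```bash
cat > meas.py <<'E'
from h import *
import sys
def rect(P): 
    c,(a,b),th=cv2.minAreaRect((P[:,:2]*1000).astype(np.float32)); 
    return np.round(c,1),np.round((a,b),1),round(th,1)
if __name__=="__main__":
  for n in ["scene","side"]:
    p=shot(n);w=cloud(p)
    if n=="scene": cv2.imwrite("pics/crop.png",cv2.resize(p["img"][130:280,150:340],None,fx=4,fy=4,interpolation=cv2.INTER_CUBIC))
    ds=eyes.outline_of("long_tub",p)
    for d in ds:
        m=d["region"]; col=p["img"][m].mean(0)
        if col[2]<col[1]: continue
        P=w[m];P=P[~np.isnan(P[:,0])]
        L=P[(P[:,2]>.031)&(P[:,2]<.041)];F=P[P[:,2]>.061]
        print(n,"lid",rect(L),np.median(L[:,2]).round(4),"fin",rect(F),np.median(F[:,2]).round(4),len(F))
    d=eyes.outline_of("well",p)[0];P=w[d["region"]];P=P[~np.isnan(P[:,0])]
    C=P[(P[:,2]>.083)&(P[:,2]<.094)];Wl=P[(P[:,2]>.065)&(P[:,2]<.074)];Fl=P[P[:,2]<.012]
    print(n,"cover+housing",rect(C),np.median(C[:,2]).round(4),"rim",rect(Wl),"all",rect(P[P[:,2]>.064]),np.median(Wl[:,2]).round(4))
    for d in eyes.tip_of("cover_edge",p):
        # ray ∩ z=0.088
        u,v=d["point"];r=p["W"][:3,:3]@np.linalg.solve(p["K"],[u,v,1]);t=p["W"][:3,3]
        print("edge",(t+r*(.088-t[2])/r[2]).round(4))
E
python3 meas.py
```

```text
scene lid (array([ 506.7, -104.5]), array([163.1,  60. ]), 17.1) 0.0352 fin (array([540.7, -94.1]), array([41.3, 18.7]), 20.4) 0.0651 134
scene cover+housing (array([483.6, 209.5]), array([170.5, 148.7]), 80.2) 0.0872 rim (array([569. , 195.1]), array([170.4, 265.8]), 80.6) all (array([554.9, 197.4]), array([170.4, 294.3]), 80.6) 0.0691
edge [0.5592 0.2035 0.088 ]
side lid (array([ 503.3, -102.6]), array([158.8,  65. ]), 17.7) 0.0363 fin (array([537. , -91.8]), array([38.5, 23.6]), 19.9) 0.066 112
side cover+housing (array([480.7, 210.7]), array([171.9, 147. ]), 80.2) 0.088 rim (array([552.3, 199.4]), array([172.2, 292.6]), 80.2) all (array([552.3, 199. ]), array([173. , 292.6]), 80.3) 0.0698
edge [0.556  0.1955 0.088 ]
```

View pics/crop.png

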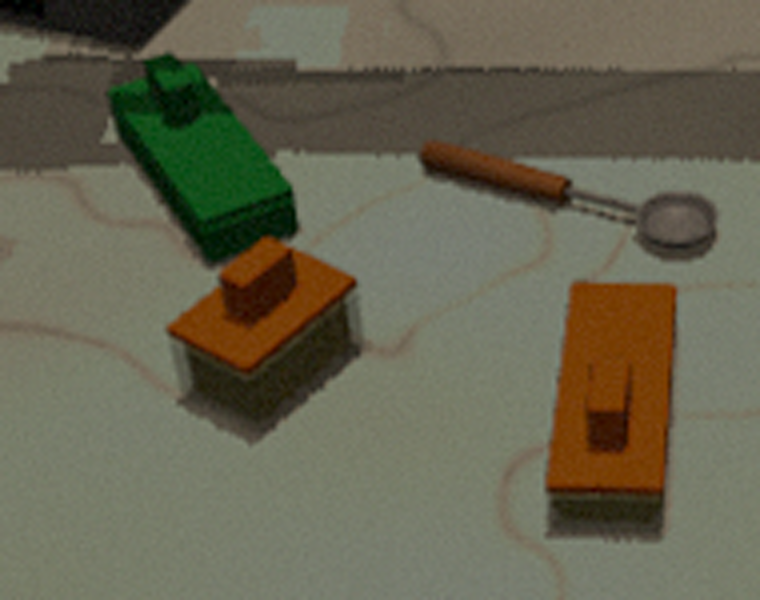

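The close crop confirms it: orange lid, clear sides and a fin at the far end, at about (600,390) in the crop. The tub yaw is about 17.4° and the fin is near (0.5385, -0.093). The well origin is near (0.5785, 0.194), with yaw about -9.7°. I now work out the first approach.

```bash
cat > go.py <<'E'
from h import *
def go(xyz,yaw_x):  # grasp-point target; yaw of tool x axis (deg), half turn equivalence resolved
    o=telemetry.get_obs();M=R.from_rotvec(o["tool_rot"]).as_matrix()
    t=np.array(xyz)+[0,0,ctrl.pinch_z]
    cur=np.degrees(np.arctan2(M[1,0],M[0,0]))
    dy=(yaw_x-cur+90)%180-90
    print("t",round(o["t"],2),"tcp",o["tool_pos"].round(4),"yaw",cur.round(1),"q6",o["q"][5].round(2),"shift",(M.T@(t-o["tool_pos"])).round(4),"roll(rad)",np.radians(-dy).round(3), "pz",ctrl.pinch_z,"tilt",np.degrees(np.arccos(-M[2,2])).round(2))
W0=np.array([0.5785,0.194,0]);WY=np.radians(-9.7)
def well(X,Z): return W0+[X*np.cos(WY),X*np.sin(WY),Z]
E
python3 -c "
from go import *
go([.5385,-.093,.20],17.4)"
```

```text
t 1.15 tcp [ 0.2829 -0.5573  0.4047] yaw 26.9 q6 -0.12 shift [ 0.4381 -0.2983  0.05  ] roll(rad) 0.166 pz 0.1547 tilt 0.0
```

Emit:
apply_moves:
  plan:
    - [0.06,0.41,-0.28,0.047,0.166]
    - [0.06,0.41,-0.28,0.047,0.166]
    - [0.06,0.41,-0.28,0.047,0.166]
    - [0.06,0.41,-0.28,0.047,0.166]
    - [0.06,0.41,-0.28,0.047,0.166]
    - [0.06,0.41,-0.28,0.047,0.166]
    - [0.06,0.41,-0.28,0.047,0.166]
    - [0.06,0.41,-0.28,0.047,0.166]
    - [0.06,0.41,-0.28,0.047,0.166]
    - [0.06,0.41,-0.28,0.047,0.166]
    - [0.06,0.41,-0.28,0.047,0.166]
    - [0.06,0.41,-0.28,0.047,0.166]
  newtons: 20

```text
t: 2.15
tool_pos: [0.5223, -0.1199, 0.3579]
tool_rot: [3.105, 0.476, 0.001]
contact_force: [0.1, -0.0, 1.0]
opening: 0.0598
grip_force: 0.0
```

```bash
cat > wl.py <<'E'
from go import *
from meas import rect
def look(save=None):
    p=shot("wrist");w=cloud(p)
    if save: cv2.imwrite(save,p["img"])
    d=[d for d in eyes.outline_of("long_tub",p)]
    for e in d:
        m=e["region"]; c=p["img"][m].mean(0); P=w[m];P=P[~np.isnan(P[:,0])]
        L=P[(P[:,2]>.030)&(P[:,2]<.042)];F=P[P[:,2]>.060]
        if len(F)>20: print(e["confidence"],c.round(),e["box"],"lid",rect(L),np.median(L[:,2]).round(4),"fin",rect(F),np.median(F[:,2]).round(4),len(F))
E
python3 -c "
from wl import *
look('pics/w1.png');go([.5385,-.093,.057],17.4)"
```

```text
0.85 [ 27.  73. 139.] [261.5, 107.8, 332.2, 271.3] lid (array([ 504.3, -102.4]), array([159.8,  60.2]), 17.0) 0.035 fin (array([538.2, -92. ]), array([39.3, 19.9]), 16.6) 0.0648 1102
t 2.25 tcp [ 0.5232 -0.1175  0.3571] yaw 17.8 q6 0.9 shift [ 0.0221 -0.0184  0.1454] roll(rad) 0.007 pz 0.1547 tilt 0.11
```

Wrist view: the tub's outline is at box (261–332, 108–271), orange, with the fin at (0.538, -0.092), top 0.065 and yaw about 17°. This agrees with the other two views, so I descend part way and re-check the offset.

Emit:
apply_moves:
  plan:
    - [0.06,0.022,-0.019,0.04,0.01]
    - [0.06,0.022,-0.019,0.08,0.01]
    - [0.06,0.022,-0.019,0.08,0.01]
    - [0.06,0.022,-0.019,0.08,0.01]

```text
t: 2.58
tool_pos: [0.5357, -0.097, 0.2743]
tool_rot: [-3.105, -0.46, 0.011]
contact_force: [0.1, -0.1, 0.3]
opening: 0.0604
grip_force: 0.0
```

```bash
python3 -c "
from wl import *
look();go([.538,-.092,.058],17.)"
```

```text
0.66 [ 26.  72. 138.] [270.2, 137.0, 361.2, 342.5] lid (array([ 504.3, -102.5]), array([160.3,  60. ]), 16.9) 0.0351 fin (array([538.2, -92. ]), array([39.4, 19.6]), 17.4) 0.0649 2009
t 2.68 tcp [ 0.5374 -0.0981  0.2792] yaw 16.8 q6 0.96 shift [ 0.0023 -0.0058  0.0665] roll(rad) -0.004 pz 0.1547 tilt 0.1
```

Emit:
apply_moves:
  plan:
    - [0.06,0.002,-0.006,0.03,0]
    - [0.06,0.002,-0.006,0.055,0]
    - [0.06,0.002,-0.006,0.066,0]
    - [0.06,0.002,-0.006,0.066,0]
    - [0.06,0.002,-0.006,0.066,0]

```text
t: 3.1
tool_pos: [0.5378, -0.0917, 0.2133]
tool_rot: [3.107, 0.459, 0.003]
contact_force: [-0.2, -0.7, -0.1]
opening: 0.0601
grip_force: 0.0
```

```bash
python3 -c "
from wl import *
go([.538,-.092,.058],17.)"
```

```text
t 3.1 tcp [ 0.5378 -0.0917  0.2133] yaw 16.8 q6 0.97 shift [0.0001 0.0003 0.0006] roll(rad) -0.004 pz 0.1547 tilt 0.11
```

Emit:
apply_moves:
  plan:
    - [0.01,0,0,0,0]
    - [0.01,0,0,0,0]
    - [0.01,0,0,0,0]
    - [0.01,0,0,0,0]
    - [0.01,0,0,0,0]
    - [0.01,0,0,0,0]
  newtons: 20

```text
t: 3.6
tool_pos: [0.538, -0.0913, 0.2133]
tool_rot: [3.106, 0.46, 0.003]
contact_force: [-2.2, -1.8, 6.3]
opening: 0.0199
grip_force: 26.7
```

Emit:
apply_moves:
  plan:
    - [0.01,0,0,-0.02,0]
    - [0.01,0,0,-0.04,0]
    - [0.01,0,0,-0.06,0]
    - [0.01,0,0,-0.08,0]
    - [0.01,0,0,-0.1,0]
    - [0.01,0,0,-0.1,0]
    - [0.01,0,0,-0.1,0]
    - [0.01,0,0,-0.1,0]

```text
t: 4.27
tool_pos: [0.5366, -0.0907, 0.3098]
tool_rot: [-3.106, -0.46, 0.004]
contact_force: [-0.6, -0.7, -3.7]
opening: 0.0195
grip_force: 25.5
```

```bash
cat > tilt.py <<'E'
from go import *
def tilt(n="side",save=None):
    p=shot(n);w=cloud(p);o=telemetry.get_obs()
    M=R.from_rotvec(o["tool_rot"]).as_matrix(); g=o["tool_pos"]-[0,0,ctrl.pinch_z]
    if save: cv2.imwrite(save,p["img"])
    Q=(w-g)@np.c_[M[:,0],-M[:,1],[0,0,1]]   # along tub x, y, z relative to grasp
    hsv=cv2.cvtColor(p["img"],cv2.COLOR_BGR2HSV);lab=(hsv[...,0]<22)&(hsv[...,1]>150)&(hsv[...,2]>50)
    m=lab&(abs(Q[...,0])<.14)&(abs(Q[...,1])<.04)&(Q[...,2]<.06)
    q=Q[m];q=q[(abs(q[:,1])>.012)|(q[:,0]<-.03)]
    best=None
    rng=np.random.default_rng(0)
    for _ in range(300):
        a,b=q[rng.integers(len(q),size=2)]
        if abs(a[0]-b[0])<.03: continue
        s=(a[2]-b[2])/(a[0]-b[0]);c=a[2]-s*a[0];k=(abs(q[:,2]-s*q[:,0]-c)<.003).sum()
        if best is None or k>best[0]: best=(k,s,c)
    k,s,c=best;I=abs(q[:,2]-s*q[:,0]-c)<.003
    s,c=np.polyfit(q[I,0],q[I,2],1);th=np.arctan(s)
    print(n,"n",len(q),k,"tilt",np.degrees(th).round(1),"lid dist mm",(-c*np.cos(th)*1000).round(1),"x range",(np.percentile(q[I,0],[1,99])*1000).round(),"open",o["opening"],"F",o["contact_force"].round(1),"T",o["wrist_torque"].round(2))
E
python3 -c "
from tilt import *
tilt('side','pics/s2.png');tilt('scene');go([.538,-.092,.058],17.)"
```

```text
side n 1031 904 tilt -0.1 lid dist mm 21.8 x range [-115.   39.] open 0.019432057651006533 F [-0.4  0.4 -3.1] T [ 0.05 -0.1  -0.02]
scene n 550 515 tilt -0.3 lid dist mm 23.4 x range [-108.   46.] open 0.01958545584986651 F [-0.3 -0.6 -2. ] T [-0.04 -0.09 -0.01]
t 4.37 tcp [ 0.5365 -0.0907  0.3092] yaw 16.8 q6 0.97 shift [0.0014 0.0019 0.0965] roll(rad) -0.003 pz 0.1547 tilt 0.23
```

View pics/s2.png

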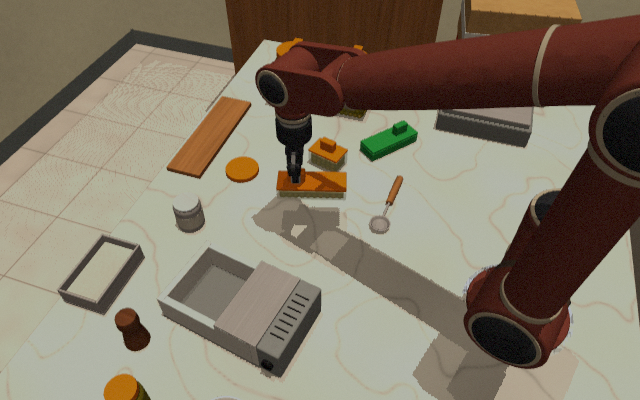

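The side view shows the tub at (311,183), held level by the fin: even at 20 N the grip does not let it sag. I'll tip it by pressing its grip end up against the rim of the well's near side wall, with the plain end outside over the table, so that it pivots in the pads.

```bash
cat >> go.py <<'E'
def wxy(X,Y,Z): c,s=np.cos(WY),np.sin(WY); return W0+[X*c-Y*s,X*s+Y*c,Z]
E
python3 -c "
from go import *
go(wxy(.045,-.123,.16),80.3)
go(wxy(.045,-.123,.127),80.3)"
```

```text
t 4.37 tcp [ 0.5365 -0.0907  0.3092] yaw 16.8 q6 0.97 shift [ 0.108  -0.1302 -0.0056] roll(rad) -1.108 pz 0.1547 tilt 0.23
t 4.37 tcp [ 0.5365 -0.0907  0.3092] yaw 16.8 q6 0.97 shift [ 0.1081 -0.1301  0.0274] roll(rad) -1.108 pz 0.1547 tilt 0.23
```

Emit:
apply_moves:
  plan:
    - [0.01,0.009,-0.011,-0.005,-0.1]
    - [0.01,0.02,-0.025,-0.005,-0.2]
    - [0.01,0.035,-0.045,-0.005,-0.32]
    - [0.01,0.052,-0.065,-0.005,-0.44]
    - [0.01,0.07,-0.085,-0.005,-0.56]
    - [0.01,0.085,-0.105,-0.005,-0.68]
    - [0.01,0.098,-0.118,-0.005,-0.8]
    - [0.01,0.105,-0.126,-0.005,-0.92]
    - [0.01,0.108,-0.13,-0.005,-1.04]
    - [0.01,0.108,-0.13,-0.005,-1.108]
    - [0.01,0.108,-0.13,-0.005,-1.108]
    - [0.01,0.108,-0.13,-0.005,-1.108]

```text
t: 5.37
tool_pos: [0.6026, 0.0648, 0.315]
tool_rot: [-2.401, -2.023, 0.003]
contact_force: [-1.1, 0.6, -2.9]
opening: 0.0194
grip_force: 25.5
```

```bash
python3 -c "
from tilt import *
tilt('side');tilt('scene','pics/s3.png')
go(wxy(.045,-.123,.130),80.3)"
```

```text
side n 828 717 tilt -0.3 lid dist mm 23.0 x range [-113.   43.] open 0.019678769342328286 F [-0.3 -0.9 -2.7] T [ 0.1  -0.03 -0.  ]
scene n 1579 1471 tilt -0.1 lid dist mm 23.9 x range [-115.   41.] open 0.019227829207550822 F [ 0.4  0.8 -2.2] T [0.1  0.02 0.05]
t 5.47 tcp [0.6027 0.0645 0.3157] yaw 80.2 q6 0.15 shift [ 0.0005 -0.0006  0.031 ] roll(rad) -0.001 pz 0.1547 tilt 0.1
```

View pics/s3.png

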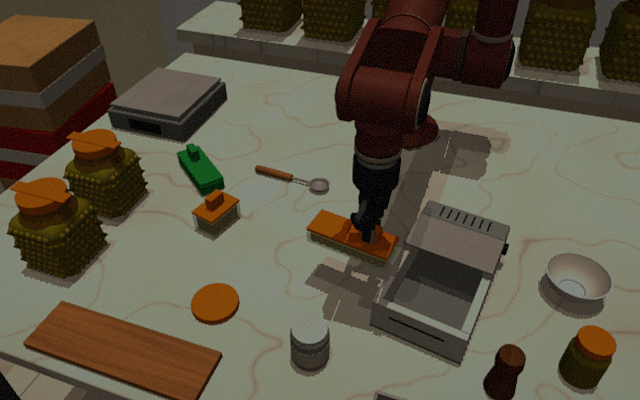

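The picture shows the tub level at (352,235), with its grip end just over the well's near side wall at (395,255). I lower it slowly onto the rim.

Emit:
apply_moves:
  plan:
    - [0.01,0,0,0.015,0]
    - [0.01,0,0,0.027,0]
    - [0.01,0,0,0.031,0]
    - [0.01,0,0,0.034,0]
    - [0.01,0,0,0.037,0]
    - [0.01,0,0,0.04,0]
    - [0.01,0,0,0.042,0]
    - [0.01,0,0,0.044,0]
    - [0.01,0,0,0.044,0]

```text
t: 6.22
tool_pos: [0.6039, 0.0624, 0.2774]
tool_rot: [2.396, 2.022, -0.006]
contact_force: [-9.0, -12.5, 15.0]
opening: 0.0195
grip_force: 29.6
```

```bash
python3 -c "
from tilt import *
tilt('side');tilt('scene')
go(wxy(.045,-.123,.115),80.3)"
```

```text
side n 721 624 tilt 5.9 lid dist mm 20.8 x range [-112.   43.] open 0.019276768075748855 F [ -9.2 -12.7  15.9] T [-1.55  1.57  0.22]
scene n 1478 1373 tilt 5.9 lid dist mm 22.0 x range [-114.   41.] open 0.019333090541788847 F [ -9.7 -11.8  15.9] T [-1.54  1.61  0.27]
t 6.32 tcp [0.6039 0.0624 0.2774] yaw 80.3 q6 0.15 shift [ 0.0025 -0.0022  0.0077] roll(rad) 0.0 pz 0.1547 tilt 0.41
```

It is pivoting (6°), but rim friction opposes it. I'll back the gripper away from the wall while lowering so that the tub rolls over the rim instead of sliding.

Emit:
apply_moves:
  plan:
    - [0.01,-0.003,0,0,0]
    - [0.01,-0.006,0,0.001,0]
    - [0.01,-0.009,0,0.002,0]
    - [0.01,-0.012,0,0.004,0]
    - [0.01,-0.015,0,0.006,0]
    - [0.01,-0.018,0,0.008,0]
    - [0.01,-0.021,0,0.01,0]
    - [0.01,-0.021,0,0.01,0]

```text
t: 6.98
tool_pos: [0.5986, 0.0435, 0.2608]
tool_rot: [-2.4, -2.025, 0.005]
contact_force: [0.3, 0.4, -3.8]
opening: 0.0197
grip_force: 27.6
```

```bash
python3 -c "
from tilt import *
tilt('side');tilt('scene')
go(wxy(.045,-.123,.115),80.3)"
```

```text
side n 577 502 tilt 19.5 lid dist mm 20.7 x range [-98.  48.] open 0.019468422754353593 F [ 0.7  0.3 -3.1] T [ 0.05  0.   -0.03]
scene n 1209 1103 tilt 19.7 lid dist mm 21.7 x range [-102.   46.] open 0.019463085260755412 F [ 0.2  0.9 -2.8] T [0.01 0.02 0.01]
t 7.08 tcp [0.5987 0.0439 0.261 ] yaw 80.3 q6 0.12 shift [ 0.0216 -0.0002 -0.0087] roll(rad) 0.0 pz 0.1547 tilt 0.19
```

The tub is now tipped 19.6° with the plain end down and hangs free, carrying only its weight. That is enough for the opening. I lift it, then turn it over the opening.

Emit:
apply_moves:
  plan:
    - [0.01,0,0,-0.01,0]
    - [0.01,0,0,-0.03,0]
    - [0.01,0,0,-0.055,0]
    - [0.01,0,0,-0.08,0]
    - [0.01,0,0,-0.1,0.05]
    - [0.01,0,0,-0.105,0.15]
    - [0.01,0,0,-0.105,0.25]
    - [0.01,0,0,-0.105,0.35]
    - [0.01,0,0,-0.105,0.45]
    - [0.01,0,0,-0.105,0.55]
    - [0.01,0,0,-0.105,0.65]
    - [0.01,0,0,-0.105,0.65]

```text
t: 8.08
tool_pos: [0.5993, 0.0442, 0.3681]
tool_rot: [2.923, 1.151, -0.0]
contact_force: [0.5, -0.2, -2.7]
opening: 0.0193
grip_force: 27.6
```

```bash
python3 -c "
from tilt import *
tilt('scene')
go(wxy(.083,0,.21),-9.7)"
```

```text
scene n 741 662 tilt 19.7 lid dist mm 21.9 x range [-100.   49.] open 0.01988453427930738 F [-0.   0.2 -2.2] T [-0.02 -0.01  0.06]
t 8.13 tcp [0.5993 0.0442 0.368 ] yaw 43.2 q6 0.77 shift [ 0.1375 -0.0573  0.0033] roll(rad) 0.923 pz 0.1547 tilt 0.01
```

Emit:
apply_moves:
  plan:
    - [0.01,0.01,-0.004,0,0.1]
    - [0.01,0.025,-0.01,0,0.2]
    - [0.01,0.042,-0.018,0,0.3]
    - [0.01,0.06,-0.025,0.003,0.4]
    - [0.01,0.078,-0.032,0.003,0.5]
    - [0.01,0.096,-0.04,0.003,0.6]
    - [0.01,0.112,-0.047,0.003,0.7]
    - [0.01,0.125,-0.052,0.003,0.8]
    - [0.01,0.134,-0.056,0.003,0.88]
    - [0.01,0.1375,-0.057,0.003,0.923]
    - [0.01,0.1375,-0.057,0.003,0.923]
    - [0.01,0.1375,-0.057,0.003,0.923]

```text
t: 9.13
tool_pos: [0.6609, 0.1797, 0.3647]
tool_rot: [3.13, -0.263, -0.0]
contact_force: [-0.4, 0.3, -2.4]
opening: 0.0197
grip_force: 27.7
```

```bash
python3 -c "
from tilt import *
tilt('side','pics/s4.png');tilt('scene')
go(wxy(.083,0,.21),-9.7);go(wxy(.083,0,.131),-9.7)
# recheck well seen by both fixed views
from meas import rect
for n in ['scene','side']:
    p=shot(n);w=cloud(p);d=eyes.outline_of('well',p)[0];P=w[d['region']];P=P[~np.isnan(P[:,0])]
    P=P[(P[:,2]>.064)&(P[:,2]<.094)];print(n,rect(P))
"
```

```text
side n 1602 1412 tilt 19.8 lid dist mm 21.3 x range [-102.   39.] open 0.019046623923421442 F [-0.1 -1.3 -2.8] T [-0.02 -0.04 -0.02]
scene n 673 620 tilt 19.6 lid dist mm 22.7 x range [-96.  52.] open 0.019210571235539188 F [ 1.2 -1.3 -2.7] T [-0.03 -0.07 -0.01]
t 9.23 tcp [0.6608 0.1793 0.3647] yaw -9.7 q6 1.9 shift [-0.0006 -0.0006 -0.    ] roll(rad) -0.0 pz 0.1547 tilt 0.02
t 9.23 tcp [0.6608 0.1793 0.3647] yaw -9.7 q6 1.9 shift [-0.0006 -0.0007  0.079 ] roll(rad) -0.0 pz 0.1547 tilt 0.02
scene (array([554.8, 197.3]), array([170.7, 292.4]), 80.7)
side (array([552.2, 199.1]), array([172.5, 292.4]), 80.5)
```

View pics/s4.png

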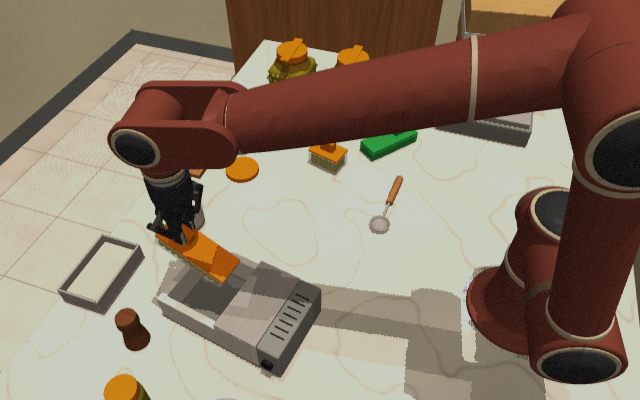

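The picture shows the tub at (205,250), tipped with its plain end at (230,265), just on the open side of the cover edge at about (240,280). I lower it straight down.

Emit:
apply_moves:
  plan:
    - [0.01,0,0,0.015,0]
    - [0.01,0,0,0.03,0]
    - [0.01,0,0,0.045,0]
    - [0.01,0,0,0.06,0]
    - [0.01,0,0,0.072,0]
    - [0.01,0,0,0.079,0]
    - [0.01,0,0,0.079,0]
    - [0.01,0,0,0.079,0]

```text
t: 10.1
tool_pos: [0.6609, 0.1796, 0.2849]
tool_rot: [3.13, -0.268, -0.002]
contact_force: [0.2, -0.1, -1.9]
opening: 0.0197
grip_force: 27.6
```

```bash
python3 -c "
from tilt import *
tilt('side');
go(wxy(.083,0,.131),-9.7);go(wxy(.02,0,.105),-9.7)"
```

```text
side n 1432 1218 tilt 19.7 lid dist mm 22.0 x range [-102.   31.] open 0.01954047628410867 F [-0.2  0.6 -1.3] T [ 0.02 -0.07  0.01]
t 10.15 tcp [0.6613 0.1796 0.2862] yaw -9.8 q6 1.9 shift [-0.001  -0.0002  0.0005] roll(rad) -0.002 pz 0.1547 tilt 0.05
t 10.15 tcp [0.6613 0.1796 0.2862] yaw -9.8 q6 1.9 shift [-0.064  -0.0001  0.0264] roll(rad) -0.002 pz 0.1547 tilt 0.05
```

Emit:
apply_moves:
  plan:
    - [0.01,-0.006,0,0.002,0]
    - [0.01,-0.014,0,0.005,0]
    - [0.01,-0.023,0,0.009,0]
    - [0.01,-0.032,0,0.013,0]
    - [0.01,-0.041,0,0.017,0]
    - [0.01,-0.05,0,0.021,0]
    - [0.01,-0.058,0,0.024,0]
    - [0.01,-0.064,0,0.026,0]
    - [0.01,-0.064,0,0.026,0]
    - [0.01,-0.064,0,0.026,0]

```text
t: 10.98
tool_pos: [0.5976, 0.1906, 0.2597]
tool_rot: [-3.13, 0.268, -0.0]
contact_force: [0.3, -0.4, -2.7]
opening: 0.0196
grip_force: 27.6
```

```bash
python3 -c "
from tilt import *
tilt('side','pics/s5.png');
go(wxy(.02,0,.105),-9.7);go(wxy(.035,0,.063),-9.7)"
```

```text
side n 460 380 tilt 19.0 lid dist mm 21.8 x range [-38.  38.] open 0.019479263286341607 F [ 0.6 -0.1 -2.6] T [-0.01 -0.06 -0.03]
t 11.03 tcp [0.598  0.1905 0.26  ] yaw -9.8 q6 1.93 shift [ 0.0001 -0.0001  0.0003] roll(rad) -0.002 pz 0.1547 tilt 0.05
t 11.03 tcp [0.598  0.1905 0.26  ] yaw -9.8 q6 1.93 shift [ 0.0151 -0.0002  0.0424] roll(rad) -0.002 pz 0.1547 tilt 0.05
```

View pics/s5.png

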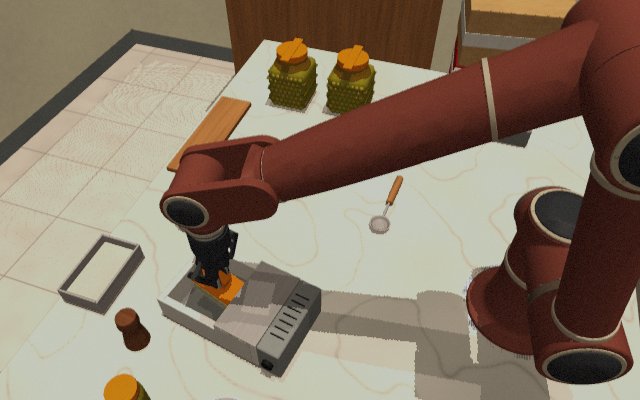

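The tub passed in under the cover: its lid end disappears at (240,285) and the contact force is only its weight. I level it by lowering the plain end onto the floor while drifting to +x, so that friction helps.

Emit:
apply_moves:
  plan:
    - [0.01,-0.003,0,0.003,0]
    - [0.01,-0.003,0,0.006,0]
    - [0.01,-0.001,0,0.009,0]
    - [0.01,0.003,0,0.013,0]
    - [0.01,0.007,0,0.017,0]
    - [0.01,0.01,0,0.021,0]
    - [0.01,0.014,0,0.025,0]
    - [0.01,0.017,0,0.029,0]
    - [0.01,0.02,0,0.033,0]
    - [0.01,0.02,0,0.033,0]

```text
t: 11.87
tool_pos: [0.6179, 0.1869, 0.2255]
tool_rot: [3.13, -0.269, -0.001]
contact_force: [-0.6, 0.5, -0.7]
opening: 0.0198
grip_force: 27.4
```

```bash
python3 -c "
from tilt import *
tilt('side');tilt('scene')
go(wxy(.040,0,.072),-9.7);go(wxy(.046,0,.063),-9.7)"
```

```text
side n 510 430 tilt 3.0 lid dist mm 21.8 x range [-47.  38.] open 0.019267692125756433 F [ 0.1 -0.  -1.7] T [ 0.05 -0.01 -0.05]
scene n 613 567 tilt 4.3 lid dist mm 22.2 x range [-93.  47.] open 0.019770154810118522 F [-1.1  0.2 -2.5] T [-0.02 -0.09  0.  ]
t 11.97 tcp [0.6177 0.1869 0.2261] yaw -9.8 q6 1.92 shift [ 0.0002 -0.0004 -0.0006] roll(rad) -0.002 pz 0.1547 tilt 0.03
t 11.97 tcp [0.6177 0.1869 0.2261] yaw -9.8 q6 1.92 shift [ 0.0062 -0.0004  0.0084] roll(rad) -0.002 pz 0.1547 tilt 0.03
```

Emit:
apply_moves:
  plan:
    - [0.01,0.003,0,0.003,0]
    - [0.01,0.004,0,0.005,0]
    - [0.01,0.005,0,0.007,0]
    - [0.01,0.005,0,0.009,0]
    - [0.01,0.005,0,0.01,0]
    - [0.01,0.005,0,0.01,0]

```text
t: 12.47
tool_pos: [0.6234, 0.1861, 0.2177]
tool_rot: [-3.13, 0.269, -0.005]
contact_force: [3.0, -1.5, 1.2]
opening: 0.0196
grip_force: 27.7
```

```bash
python3 -c "
from tilt import *
tilt('side');tilt('scene')
go(wxy(.045,0,.062),-9.7)"
```

```text
side n 535 460 tilt -0.4 lid dist mm 21.3 x range [-51.  37.] open 0.019728251135795703 F [ 2.1 -0.3  0.8] T [-0.05 -0.15 -0.03]
scene n 508 470 tilt 0.5 lid dist mm 21.7 x range [-82.  37.] open 0.019442826786770995 F [ 2.9 -1.   1.2] T [-0.07 -0.12  0.04]
t 12.57 tcp [0.623  0.1862 0.2175] yaw -9.8 q6 1.92 shift [-0.0002 -0.0002  0.0008] roll(rad) -0.002 pz 0.1547 tilt 0.12
```

Level and touching the floor. I press down slightly, then open a little and rise.

Emit:
apply_moves:
  plan:
    - [0.01,0,0,0.001,0]
    - [0.01,0,0,0.002,0]
    - [0.01,0,0,0.002,0]
    - [0.01,0,0,0.001,0]
    - [0.03,0,0,0,0]
    - [0.045,0,0,0,0]
    - [0.045,0,0,0,0]
    - [0.045,0,0,0,0]
    - [0.045,0,0,0,0]

```text
t: 13.32
tool_pos: [0.6222, 0.1863, 0.2161]
tool_rot: [3.13, -0.268, -0.002]
contact_force: [0.4, 0.6, 1.0]
opening: 0.0446
grip_force: 0.0
```

Emit:
apply_moves:
  plan:
    - [0.045,0,0,-0.01,0]
    - [0.045,0,0,-0.03,0]
    - [0.045,0,0,-0.06,0]
    - [0.045,0,0,-0.09,0]
    - [0.045,0,0,-0.12,0]
    - [0.045,0,0,-0.15,0]
    - [0.045,0,0,-0.18,0]
    - [0.045,0,0,-0.18,0]
    - [0.045,0,0,-0.18,0]

```text
t: 14.07
tool_pos: [0.6229, 0.1863, 0.401]
tool_rot: [-3.128, 0.268, -0.01]
contact_force: [-0.3, 1.5, 0.6]
opening: 0.0452
grip_force: 0.0
```

```bash
python3 -c "
from wl import *
p=shot('wrist');w=cloud(p);cv2.imwrite('pics/w6.png',p['img'])
o=telemetry.get_obs();print(o['t'],o['opening'],o['contact_force'].round(1))
h=cv2.cvtColor(p['img'],cv2.COLOR_BGR2HSV);m=(h[...,0]<22)&(h[...,1]>150)&(h[...,2]>50)
c,s=np.cos(WY),np.sin(WY);Q=(w-W0)@np.array([[c,-s,0],[s,c,0],[0,0,1]])
q=Q[m&(abs(Q[...,0])<.12)&(abs(Q[...,1])<.08)]
L=q[(q[:,2]>.033)&(q[:,2]<.05)];F=q[q[:,2]>.06]
print('fin',(F.mean(0)*1000).round(1),'lid',rect(L),np.linalg.lstsq(np.c_[L[:,:2],np.ones(len(L))],L[:,2],rcond=None)[0].round(4))
"
```

```text
14.1167 0.045052040569622025 [ 0.1 -0.2 -0.5]
fin [44.7 -0.4 69.5] lid (array([19.6, -0.2]), array([ 59.9, 135.9]), 90.0) [-0.     -0.0001  0.04  ]
```

View pics/w6.png

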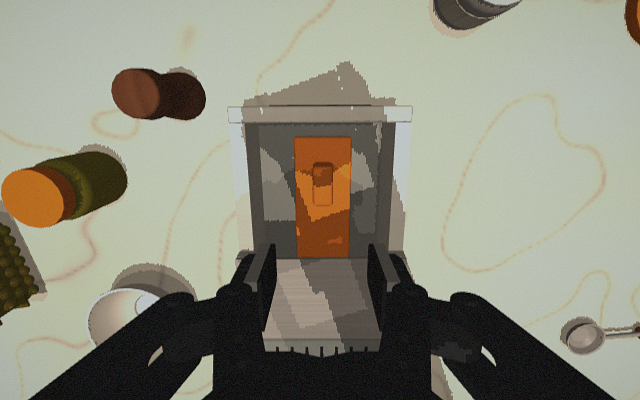

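The wrist view shows the tub flat in the well at (322,198), with the plain end under the cover at row 258 and the fin at (322,185) in the open part. The lid plane has zero slope at 40 mm, and the gripper is clear. I hand the job in.

```bash
python3 -c "
from station import ctrl
print(ctrl.finish_job())"
```

```text
the job is handed in; nothing more can be done
None
```

The long tub is in the well, flat on the floor and lid up, with its plain end under the cover and the lift grip in the open part; the short tub and the green look-alike were left alone, and the job was handed in at about 14 s.

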